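# Tip two parts bins to find the stamped one and push it to dispatch

## Robot

A 7-joint arm with a two-finger parallel gripper is mounted at the origin on the work surface. World frame = base frame: x ahead of the robot, y to its left, z up, the work surface at z = 0. Lengths are in m, angles in rad, forces in N, time in s.
With the tool pointing down it reaches from about 0.425 to 0.875 m from the base axis. Payload 4.7 kg.
Tool frame: the origin (TCP) lies at the very end of the fingers, on their centre line; the grasp point (between the pads) lies 19 mm behind it; z points along the fingers, y is the line along which they close (so a half turn about z gives the same grasp; the last joint's range is limited). The gripper opens to 87 mm and grips with 3 to 60 N. Pads are 19 mm wide; open, the fingers measure 117 mm over their backs; the gripper's body (75 mm by 190 mm) begins 51 mm behind the grasp point.
Start: joints at [-1.297, 0.321, -0.07, 1.45, 0.023, 1.371, -0.057], TCP at [0.167, 0.628, 0.223] pointing down, gripper open.
Joint ranges: [-2.86, 2.86], [-0.3, 2.09], [-1.38, 1.24], [0.06, 2.45], [-1.56, 4.7], [0.09, 2.05], [-2.69, 2.69]. Speed limits (rad/s): [2.57, 2.57, 3.14, 3.14, 3.14, 3.14, 3.14].

## Interface

Orientations are given as a rotation vector (axis times angle).
In Python, from bench import ctrl, vision gives the robot as it stands.
- The arm moves only by the tool jog_arm, never from a script. Its argument "increments" is a list of rows, each an object of numbers: "tx", "ty", "tz": the shift along the tool's x, y, z in mm; "wx", "wy", "wz": the turn, a rotation vector about the tool's x, y, z in rad; "gripper": the opening, from 0 (shut) to 1 (fully open). In form: [{"tx": .., "ty": .., "tz": .., "wx": .., "wy": .., "wz": .., "gripper": ..}, ...]. A call has exactly 5 rows; each row is the pose to reach, as a shift and turn from the pose commanded when the call began, along the tool's axes at that moment; what a row does not reach only later rows make up. A row lasts 1/12 s, in which the tool goes at most 41.7 mm and 7.16 degrees, less where a joint would pass 70% of its speed; a pose out of reach is approached as far as the arm can. A call with a gripper value outside its range is refused whole. The fingers move at their own pace and stop on an object; "grip_force" is the grip in N (left out, the last holds). Time passes only in rows, so rows that repeat a pose let the fingers close, or fill a call up. It gives the time, the measured TCP pose, the force, the opening and the grip force at its end, in the units of the state.
- ctrl.get_state(): the state, without advancing time (a new reading comes with each control period).
- vision.get_image(name): name is "scene" or "side" or "wrist"; returns a dict with "color" (400x640x3 uint8, blue, green, red), "fx", "fy", "cx", "cy" (pixels), "extrinsics" (4x4, takes a point from world to camera coordinates). Camera axes: x right, y down, z forward; pixel columns grow to the right and rows downward; lengths in m; the calibration is good to about 2 mm. A picture is of the moment at which its call begins. There is no depth.
- ctrl.close_job(): hands the job in; it is judged then, once.
Trained networks look in the newest picture that a camera, given by its name, has taken for a name from the list of things; names that differ only in an ending like _2 or _b are one class to them, and where a whole thing is asked for, a point or a joint stands for the part that bears it (a point fixed in the world has none). Each returns a list of dicts, best first, with "conf" (0 to 1); they miss things now and then, are a little off and sometimes report something else, mostly with a low value. They report only what shows in the picture. A call takes as long as a camera call.
- vision.spot_in(camera, thing): "bbox" ([left, top, right, bottom] in pixels, round what is visible of it).
The state is a dict: "time": time; "joint_positions": joint angles; "qd": joint speeds; "joint_torque": joint torques, N m; "position": TCP position; "tool_rot": TCP orientation; "ft_force": force on the tool from outside, world axes, zero at the start; "torque": the same for the moment, N m; "grip_width": opening from 0.0 (shut) to 1.0 (fully open); "grip_force": force on a finger pad.
Only numpy, scipy, OpenCV 4.12 (cv2) and the standard library are available. Lean on these libraries where they do the work, as an engineer would, in place of code of your own. Each camera call takes 0.05 s, during which the arm holds its last target. There are 200 camera calls.

## Task

Tip up each of the two blue parts bins with the fingertips, never gripping or lifting it, the one on the red sander's side first: draw the top of its tall back wall towards the robot until the bin leans steeply (about 65 degrees) on its near bottom edge and its underside shows from across the bench, then lower it gently flat again. Push the one with the green stamp underneath, flat on the bench, wholly over the yellow dispatch line, stopping short of the striped tape. Leave the other bin standing where it was and everything else alone.

Things in the scene. Friction and masses are not known exactly. Their poses are not given: they have to be found in the camera images.
- bin_stamped: the bin with the stamp, a bright green disc (100 mm) with a white tick under its middle. Blue plastic, 130 mm deep (x) and 130 wide (y); tall back wall, 90 mm, on the robot's side; low front, 32 mm, on the far side; sides slope between; walls 4 mm, open top. Origin: centre of the underside; x away from the robot (within 0.25 rad), y left. Stands left (y +0.15 to +0.21 m) or right (-0.15 to -0.21)
- bin_plain: the other bin, alike but bare blue underneath. Each: steel bars on foam inside, fixed, up to 17 mm above the bench; 0.41 to 0.66 kg; centre of mass 60 mm ahead of the back wall's outer face, 15 mm up; rubber foot strips, friction 0.8 to 1.05. Pulled robotwards by the top of its back wall it tips on its near bottom edge; near 75 degrees it balances, so go slowly: beyond that it falls on its back
- bin_stamped_near_left (a point): left (+y) end of the bin's near bottom edge, at the foot of the tall back wall's outer face
- bin_stamped_near_right (a point): right (-y) end of the bin's near bottom edge
- bin_stamped_far (a point): middle of the bin's far bottom edge, 130 mm from the near edge; 118 mm up when the bin is tipped 65 degrees
- bin_plain_near_left (a point): left (+y) end of the bin's near bottom edge, at the foot of the tall back wall's outer face
- bin_plain_near_right (a point): right (-y) end of the bin's near bottom edge
- bin_plain_far (a point): middle of the bin's far bottom edge, 130 mm from the near edge; 118 mm up when the bin is tipped 65 degrees
- dispatch: the dispatch bay, flat tape on the bench beyond the bins, 740 mm wide (y). Origin: middle of the far side of the plain yellow tape, the dispatch line (x = -24 to 0 mm). x points away from the robot; the bay is 220 mm deep, from x = 0 to the yellow and black striped tape at x = 220 mm. The red sander stands at the left end of the bench, y = +0.9 m
- rivet_jar: glass jar of rivets, 56 mm across, 75 mm tall, standing between the two bins; to be left alone. Origin: on the bench, beneath it
- sanding_cone: spare abrasive cone, reddish brown, 44 mm across at the foot, 95 mm tall, standing between the two bins; to be left alone. Origin: on the bench, beneath it
- adhesive_tin: red tin with a yellow band, 86 mm across, 120 mm tall; to be left alone. Origin: on the bench, beneath it
- ear_defenders: blue and black ear defenders, about 150 x 150 mm, 75 mm tall; to be left alone. Origin: on the bench, beneath it
- screwdriver: screwdriver with an orange handle, about 200 mm long; to be left alone. Origin: on the bench, beneath it
- safety_glasses: clear safety glasses with black temples, about 145 x 130 mm, 48 mm tall; to be left alone. Origin: on the bench, beneath it
- ankle_brace: finished ankle brace: beige calf shell and sole with straps, about 170 x 100 mm, 230 mm tall, standing; to be left alone. Origin: on the bench, beneath it

How it is judged:
On the way, in this order (a step that is already met when the one before it is completed fails the run):
1. the bin on the sander's side is tipped up on its near bottom edge, its far edge at least 110 mm (58 degrees) up (((world y of bin_stamped above 0 m and height (world z) of bin_stamped_far above 0.11 m and height (world z) of each of bin_stamped_near_left, bin_stamped_near_right below 0.02 m) or (world y of bin_plain above 0 m and height (world z) of bin_plain_far above 0.11 m and height (world z) of each of bin_plain_near_left, bin_plain_near_right below 0.02 m))), for 0.2 s.
2. the other bin is tipped up likewise (((world y of bin_stamped below 0 m and height (world z) of bin_stamped_far above 0.11 m and height (world z) of each of bin_stamped_near_left, bin_stamped_near_right below 0.02 m) or (world y of bin_plain below 0 m and height (world z) of bin_plain_far above 0.11 m and height (world z) of each of bin_plain_near_left, bin_plain_near_right below 0.02 m))), for 0.2 s.
3. the stamped bin is wholly over the dispatch line, short of the striped tape and flat (x of each of bin_stamped_near_left, bin_stamped_near_right in the frame of dispatch above 0 m and x of bin_stamped_far in the frame of dispatch below 0.22 m and y of bin_stamped in the frame of dispatch between -0.32 and 0.32 m and angle between bin_stamped's own z axis and vertical below 0.06 rad), for 0.2 s.
At the end, for the whole second after the job is handed in: The stamped bin lies flat and at rest in the dispatch bay: both ends of its near bottom edge past the far side of the yellow tape, its far edge short of the striped tape, its middle at least 50 mm inside the bay's ends. The other bin stands flat and at rest within 60 mm of where it began (all of step 3 and angle between bin_plain's own z axis and vertical below 0.06 rad and distance of bin_plain from where it was at the start of the episode below 0.06 m and linear speed of each of bin_stamped, bin_plain below 0.01 m/s); the robot touches nothing.
It fails at once if a bin is lifted, or tilted on another edge: an end of its near bottom edge is more than 30 mm above the bench (height (world z) of any of bin_stamped_near_left, bin_stamped_near_right, bin_plain_near_left, bin_plain_near_right above 0.03 m).
It fails at once if a bin is let drop instead of lowered: it turns faster than 8 rad/s (angular speed of any of bin_stamped, bin_plain above 8 rad/s).
It fails at once if a bin is gripped or pressed hard: the fingers press on it with more than 35 N (contact force between the fingers and bin_stamped above 35 N or contact force between the fingers and bin_plain above 35 N).
It fails at once if a bystander is moved more than 30 mm (distance of any of rivet_jar, sanding_cone, adhesive_tin, ear_defenders, screwdriver, safety_glasses, ankle_brace from where it was at the start of the episode above 0.03 m).
It also fails if it takes over 67 s, if anything falls off the work surface, if the arm or the gripper's body presses on something with over 40 N, if the wrist force passes 120 N, or if a joint passes its speed limit or range.

## Working session

There is one attempt and no reset: what is moved stays moved. The work goes in short steps, Python scripts to look and compute and a tool call to move; the robot and the scene stay as the last step left them, time stands still between calls to the robot, and variables do not carry over. Pictures are saved under pics/ and viewed, at most 10 in all, crops included, and the job is handed in when it is done.

Besides the shell and the picture viewer there is one more tool, called after "Call:" as name([rows], argument=value, ...), one row to a line, values as JSON. jog_arm: Moves the arm, as the interface text tells. Its arguments: {"type":"object","properties":{"increments":{"type":"array"},"grip_force":{"type":"number"}},"required":["increments"]}

```bash
mkdir -p pics; cat > h.py <<'E'
import numpy as np, cv2
from bench import ctrl, vision
def ray(im,u,v):
    E=im["extrinsics"];R=E[:3,:3];t=E[:3,3]
    return -R.T@t, R.T@np.array([(u-im["cx"])/im["fx"],(v-im["cy"])/im["fy"],1])
def onz(im,u,v,z=0):
    o,d=ray(im,u,v); return o+d*(z-o[2])/d[2]
def proj(im,p):
    E=im["extrinsics"];c=E[:3,:3]@np.array(p)+E[:3,3]
    return im["fx"]*c[0]/c[2]+im["cx"],im["fy"]*c[1]/c[2]+im["cy"]
E
python3 - <<'E'
from h import *
import pickle
for n in ["scene","side"]:
    im=vision.get_image(n);cv2.imwrite(f"pics/{n}0.png",im["color"]);pickle.dump(im,open(n+"0.pkl","wb"))
    print(n,ray(im,320,200)[0].round(3),ray(im,320,200)[1].round(2))
print(ctrl.get_state())
E
```

```text
scene [1.165 1.003 0.964] [-0.45 -0.64 -0.63]
side [ 0.343 -0.926  1.011] [ 0.12  0.69 -0.72]
{'time': 0.1, 'joint_positions': array([-1.29691236,  0.32173719, -0.07007597,  1.45154879,  0.02262037,
        1.37080941, -0.056897  ]), 'qd': array([-0.00115924, -0.00110738,  0.00186749, -0.00354069, -0.00233852,
        0.00060663,  0.00062725]), 'joint_torque': array([-2.25605295e-04, -4.92568481e+01, -4.05703336e-01, -3.13399601e+01,
       -6.40369509e-02,  3.94967885e-02,  9.15896453e-05]), 'position': array([0.16689848, 0.62769345, 0.22158053]), 'tool_rot': array([-4.06865963e-01, -3.11502645e+00,  2.69062069e-03]), 'ft_force': array([ 0.12459833, -0.23137744,  0.71347028]), 'torque': array([ 0.0110203 , -0.04902295, -0.02646342]), 'grip_force': 0.0, 'grip_width': 1.0024268499446845}
```

View pics/scene0.png

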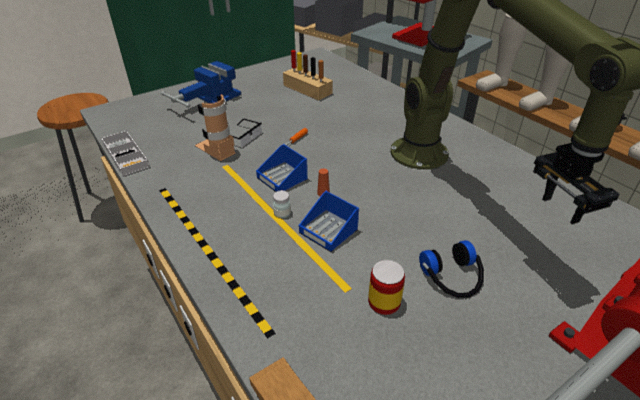

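View pics/side0.png

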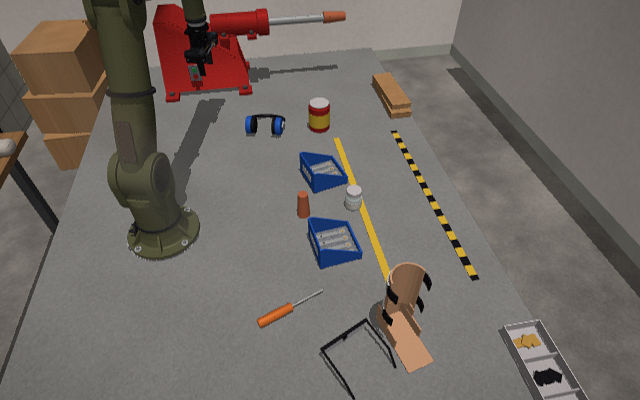

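The scene picture shows the left bin near (330,220) and the right bin near (282,167), with the jar at (282,205) and the cone at (324,182). The side picture shows the bins at (323,172) and (334,242). I'll enlarge both to get the corners.

```bash
python3 - <<'E'
from h import *
a=cv2.imread("pics/scene0.png")[140:255,245:365];b=cv2.imread("pics/side0.png")[140:280,290:390]
a=cv2.resize(a,None,fx=4,fy=4,interpolation=cv2.INTER_CUBIC);b=cv2.resize(b,None,fx=4,fy=4,interpolation=cv2.INTER_CUBIC)
w=np.zeros((560,800,3),np.uint8);w[:460,:400]=a[:,:400] if 0 else cv2.resize(a,(400,383))[:383].shape and np.pad(cv2.resize(a,(400,383)),((0,77),(0,0),(0,0)));w[:560,400:]=b
cv2.imwrite("pics/crop.png",w)
E
```

```text
(no output)
```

View pics/crop.png

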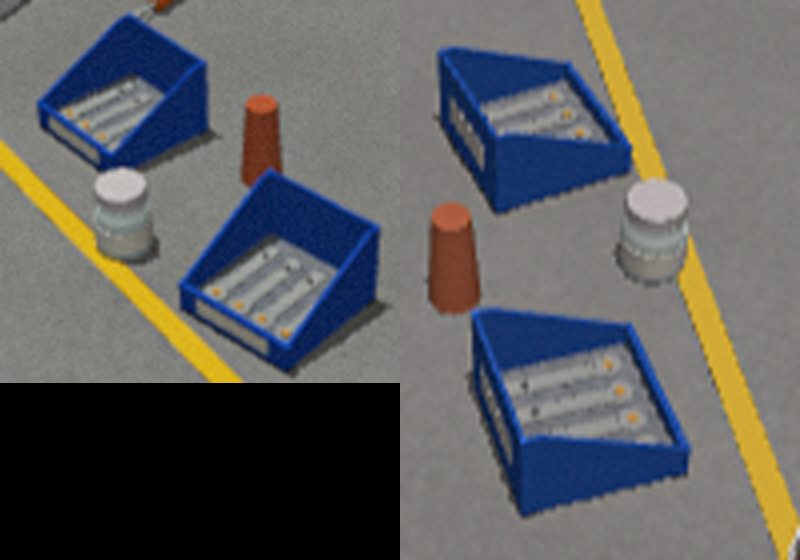

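The enlargement shows all corners of both bins clearly: left bin back-top corners at crop pixels (270,172)/(378,230) and (441,50)/(492,133), and right bin at (127,15)/(205,65) and (474,312)/(521,436). Now I'll fit poses.

```bash
python3 - <<'E'
from h import *
import pickle
from scipy.optimize import least_squares
S=pickle.load(open("scene0.pkl","rb"));D=pickle.load(open("side0.pkl","rb"))
s=lambda u,v:(245+u/3.333,140+v/3.33); d=lambda u,v:(290+(u-400)/4,140+v/4)
h=.065
BL,BR,FL,FR=(-h,h,.09),(-h,-h,.09),(h,h,.032),(h,-h,.032)
bBL,bBR,bFL,bFR=(-h,h,0),(-h,-h,0),(h,h,0),(h,-h,0)
L=[(S,BR,s(270,172)),(S,BL,s(378,230)),(S,FR,s(182,285)),(S,FL,s(290,345)),(S,bFL,s(290,370)),(S,bBL,s(378,305)),
(D,BL,d(441,50)),(D,BR,d(492,133)),(D,FL,d(569,65)),(D,FR,d(629,148)),(D,bBR,d(498,212)),(D,bFR,d(629,172))]
R=[(S,BR,s(127,15)),(S,BL,s(205,65)),(S,FR,s(40,105)),(S,FL,s(112,155)),(S,bBL,s(209,132)),
(D,BL,d(474,312)),(D,BR,d(521,436)),(D,FL,d(631,326)),(D,FR,d(687,450)),(D,bBR,d(524,514)),(D,bFR,d(687,475))]
def w(p,q):
    c,si=np.cos(p[2]),np.sin(p[2]);return (p[0]+c*q[0]-si*q[1],p[1]+si*q[0]+c*q[1],q[2])
for n,C,y0 in(("L",L,.18),("R",R,-.18)):
    f=lambda p:np.concatenate([np.subtract(proj(i,w(p,q)),z) for i,q,z in C])
    r=least_squares(f,[.6,y0,0],loss="soft_l1");p=r.x;print(n,p.round(4),"res",np.abs(f(p)).max().round(1))
    for k,q in(("topL",BL),("topR",BR),("topM",(-h,0,.09)),("nearL",bBL),("nearR",bBR),("far",(h,0,0))):print("  ",k,np.round(w(p,q),4))
print("line far edge ends",onz(S,345,292),onz(S,222,168),"stripe",onz(S,267,335),onz(S,162,189))
for n,c,z in(("jar",(282,217),0),("cone",(324,194),0),("tin",(386,308),0)):print(n,onz(S,*c).round(3))
for n,c in(("jar",(354,209)),("cone",(304,216))):print(n,onz(D,*c).round(3))
print([np.round(onz(S,u,v),3) for u,v in((425,262),(478,290),(300,134))])
E
```

```text
L [0.5475 0.162  0.242 ] res 1.8
   topL [0.4688 0.2095 0.09  ]
   topR [0.5    0.0833 0.09  ]
   topM [0.4844 0.1464 0.09  ]
   nearL [0.4688 0.2095 0.    ]
   nearR [0.5    0.0833 0.    ]
   far [0.6106 0.1776 0.    ]
R [ 0.5223 -0.1619  0.1112] res 1.6
   topL [ 0.4505 -0.1045  0.09  ]
   topR [ 0.4649 -0.2337  0.09  ]
   topM [ 0.4577 -0.1691  0.09  ]
   nearL [ 0.4505 -0.1045  0.    ]
   nearR [ 0.4649 -0.2337  0.    ]
   far [ 0.5869 -0.1547  0.    ]
line far edge ends [0.65210634 0.38372566 0.        ] [ 6.68728170e-01 -3.47052436e-01  1.11022302e-16] stripe [0.89271039 0.38071965 0.        ] [ 0.89721356 -0.35063552  0.        ]
jar [0.631 0.02  0.   ]
cone [ 0.449  0.    -0.   ]
tin [0.597 0.487 0.   ]
jar [ 0.62  -0.018  0.   ]
cone [ 0.45  -0.019  0.   ]
[array([0.396, 0.429, 0.   ]), array([0.353, 0.585, 0.   ]), array([ 0.297, -0.386,  0.   ])]
```

Call:
jog_arm([
  {"tx": -30, "ty": -25, "gripper": 0.4},
  {"tx": -60, "ty": -49, "gripper": 0.4},
  {"tx": -91, "ty": -74, "gripper": 0.4},
  {"tx": -121, "ty": -98, "gripper": 0.4},
  {"tx": -152, "ty": -123, "gripper": 0.4},
])

```text
validation failed for argument at $.in...
```

Call:
jog_arm([
  {"tx": -30, "ty": -25, "gripper": 0.4},
  {"tx": -60, "ty": -49, "gripper": 0.4},
  {"tx": -91, "ty": -74, "gripper": 0.4},
  {"tx": -121, "ty": -98, "gripper": 0.4},
  {"tx": -152, "ty": -123, "gripper": 0.4},
])

```text
validation failed for argument at $.in...
```

Call:
jog_arm([
  {"tx": -30, "ty": -25, "tz": 5, "wz": -0.1, "gripper": 0.4},
  {"tx": -60, "ty": -49, "tz": 15, "wz": -0.2, "gripper": 0.4},
  {"tx": -91, "ty": -74, "tz": 25, "wz": -0.3, "gripper": 0.4},
  {"tx": -121, "ty": -98, "tz": 35, "wz": -0.4, "gripper": 0.4},
  {"tx": -152, "ty": -123, "tz": 45, "wz": -0.502, "gripper": 0.4},
])

```text
validation failed for argument at $.in...
```

Call:
jog_arm([
  {"tx": -30, "ty": -25, "tz": 0, "wx": 0, "wy": 0, "wz": 0, "gripper": 0.4},
  {"tx": -60, "ty": -49, "tz": 0, "wx": 0, "wy": 0, "wz": 0, "gripper": 0.4},
  {"tx": -91, "ty": -74, "tz": 0, "wx": 0, "wy": 0, "wz": 0, "gripper": 0.4},
  {"tx": -121, "ty": -98, "tz": 0, "wx": 0, "wy": 0, "wz": 0, "gripper": 0.4},
  {"tx": -152, "ty": -123, "tz": 0, "wx": 0, "wy": 0, "wz": 0, "gripper": 0.4},
])

```text
time: 0.52
position: [0.2828, 0.4686, 0.222]
tool_rot: [-0.406, -3.115, 0.001]
ft_force: [0.5, 0.2, 0.2]
grip_width: 0.703
grip_force: 0.0
```

Call:
jog_arm([
  {"tx": -30, "ty": -25, "tz": 0, "wx": 0, "wy": 0, "wz": 0, "gripper": 0.4},
  {"tx": -60, "ty": -49, "tz": 0, "wx": 0, "wy": 0, "wz": 0, "gripper": 0.4},
  {"tx": -91, "ty": -74, "tz": 0, "wx": 0, "wy": 0, "wz": 0, "gripper": 0.4},
  {"tx": -121, "ty": -98, "tz": 0, "wx": 0, "wy": 0, "wz": 0, "gripper": 0.4},
  {"tx": -152, "ty": -123, "tz": 0, "wx": 0, "wy": 0, "wz": 0, "gripper": 0.4},
])

```text
time: 0.93
position: [0.3981, 0.3106, 0.2223]
tool_rot: [-0.406, -3.115, -0.0]
ft_force: [0.5, 0.5, -0.1]
grip_width: 0.417
grip_force: 0.0
```

Call:
jog_arm([
  {"tx": -30, "ty": -25, "tz": 5, "wx": 0, "wy": 0, "wz": -0.1, "gripper": 0.4},
  {"tx": -60, "ty": -49, "tz": 15, "wx": 0, "wy": 0, "wz": -0.2, "gripper": 0.4},
  {"tx": -91, "ty": -74, "tz": 25, "wx": 0, "wy": 0, "wz": -0.3, "gripper": 0.4},
  {"tx": -121, "ty": -98, "tz": 35, "wx": 0, "wy": 0, "wz": -0.4, "gripper": 0.4},
  {"tx": -152, "ty": -123, "tz": 45, "wx": 0, "wy": 0, "wz": -0.502, "gripper": 0.4},
])

```text
time: 1.35
position: [0.5129, 0.1535, 0.1773]
tool_rot: [0.383, -3.118, -0.0]
ft_force: [1.3, 0.7, 0.2]
grip_width: 0.403
grip_force: 0.0
```

```bash
python3 - <<'E'
from h import *
im=vision.get_image("wrist");c=im["color"].copy()
print(ray(im,320,200)[0].round(3))
for p in [(.4688,.2095,.09),(.5,.0833,.09),(.4844,.1464,.09),(.5129,.1535,.1773),(.4948,.149,.082)]:
    u,v=proj(im,p);print(round(u),round(v));
    if 0<u<640 and 0<v<400: cv2.circle(c,(int(u),int(v)),4,(0,0,255),1)
cv2.imwrite("pics/w1.png",c)
E
```

```text
[0.442 0.136 0.34 ]
394 174
249 174
322 174
322 244
322 184
```

View pics/w1.png

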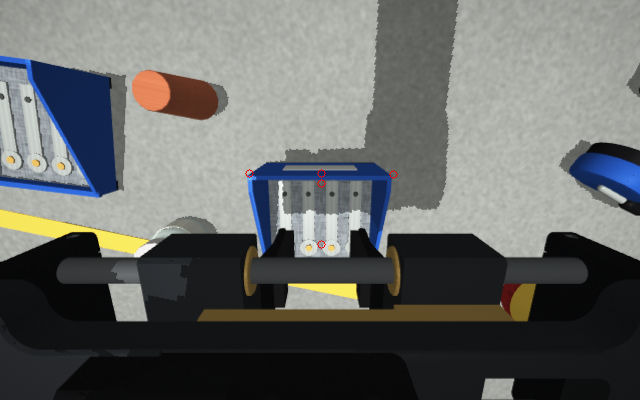

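The overlay matches the bin: the red marks sit on its back-top corners at (249,174) and (394,174), and the fingers are inside the bin's opening. Descending and closing on the wall.

Call:
jog_arm([
  {"tx": 0, "ty": 0, "tz": 35, "wx": 0, "wy": 0, "wz": 0, "gripper": 0.4},
  {"tx": 0, "ty": 0, "tz": 70, "wx": 0, "wy": 0, "wz": 0, "gripper": 0.4},
  {"tx": 0, "ty": 0, "tz": 95, "wx": 0, "wy": 0, "wz": 0, "gripper": 0.4},
  {"tx": 6, "ty": 0, "tz": 95, "wx": 0, "wy": 0, "wz": 0, "gripper": 0.4},
  {"tx": 12, "ty": 0, "tz": 95, "wx": 0, "wy": 0, "wz": 0, "gripper": 0.4},
])

```text
time: 1.82
position: [0.4992, 0.152, 0.0817]
tool_rot: [0.374, -3.116, 0.002]
ft_force: [2.5, 0.6, -0.8]
grip_width: 0.399
grip_force: 0.9
```

Call:
jog_arm([
  {"tx": 2, "ty": 0, "tz": 0, "wx": 0, "wy": 0, "wz": 0, "gripper": 0.4},
  {"tx": 4, "ty": 0, "tz": 0, "wx": 0, "wy": 0, "wz": 0, "gripper": 0.4},
  {"tx": 6, "ty": 0, "tz": 0, "wx": 0, "wy": 0, "wz": 0, "gripper": 0.4},
  {"tx": 8, "ty": 0, "tz": 0, "wx": 0, "wy": 0, "wz": 0, "gripper": 0.4},
  {"tx": 10, "ty": 0, "tz": 0, "wx": 0, "wy": 0, "wz": 0, "gripper": 0.4},
])

```text
time: 2.23
position: [0.4928, 0.1509, 0.0848]
tool_rot: [-0.375, 3.114, 0.003]
ft_force: [3.4, 1.2, 2.1]
grip_width: 0.399
grip_force: 1.6
```

Call:
jog_arm([
  {"tx": 4, "ty": 0, "tz": 0.5, "wx": 0, "wy": 0, "wz": 0, "gripper": 0.4},
  {"tx": 9, "ty": 0, "tz": 1.5, "wx": 0, "wy": 0, "wz": 0, "gripper": 0.4},
  {"tx": 14.5, "ty": 0, "tz": 3, "wx": 0, "wy": 0, "wz": 0, "gripper": 0.4},
  {"tx": 20, "ty": 0, "tz": 4, "wx": 0, "wy": 0, "wz": 0, "gripper": 0.4},
  {"tx": 25.5, "ty": 0, "tz": 6, "wx": 0, "wy": 0, "wz": 0, "gripper": 0.4},
])

```text
time: 2.65
position: [0.4652, 0.1439, 0.0766]
tool_rot: [0.375, -3.118, -0.0]
ft_force: [1.6, 0.2, 2.9]
grip_width: 0.4
grip_force: 1.4
```

```bash
python3 - <<'E'
from h import *
im=vision.get_image("side");c=im["color"].copy();cv2.imwrite("pics/s1.png",cv2.resize(c[110:290,240:440],None,fx=3,fy=3))
E
```

```text
(no output)
```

View pics/s1.png

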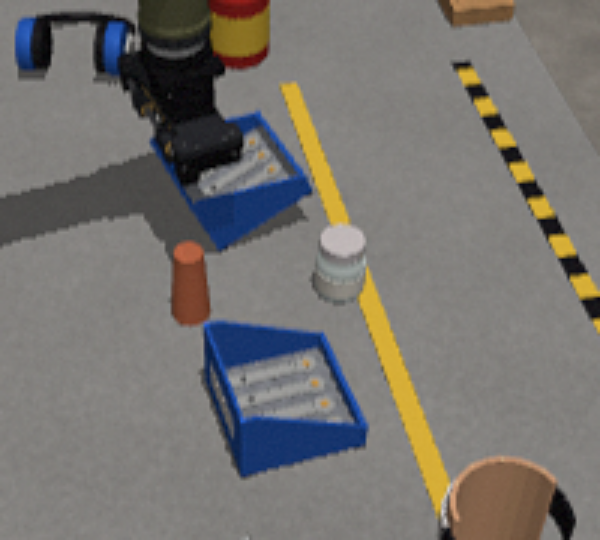

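The left bin leans about 20 degrees on its near edge, and its near corner at crop (220,247) hasn't slid. Continuing the arc.

Call:
jog_arm([
  {"tx": 5.5, "ty": 0, "tz": 1.5, "wx": 0, "wy": 0, "wz": 0, "gripper": 0.4},
  {"tx": 10.5, "ty": 0, "tz": 4, "wx": 0, "wy": 0, "wz": 0, "gripper": 0.4},
  {"tx": 15.5, "ty": 0, "tz": 7, "wx": 0, "wy": 0, "wz": 0, "gripper": 0.4},
  {"tx": 20.5, "ty": 0, "tz": 10, "wx": 0, "wy": 0, "wz": 0, "gripper": 0.4},
  {"tx": 25, "ty": 0, "tz": 13.5, "wx": 0, "wy": 0, "wz": 0, "gripper": 0.4},
])

```text
time: 3.12
position: [0.4411, 0.1379, 0.0628]
tool_rot: [0.375, -3.118, 0.0]
ft_force: [1.7, 0.3, 0.2]
grip_width: 0.402
grip_force: 0.9
```

Call:
jog_arm([
  {"tx": 4.5, "ty": 0, "tz": 3.5, "wx": 0, "wy": 0, "wz": 0, "gripper": 0.4},
  {"tx": 8.5, "ty": 0, "tz": 8, "wx": 0, "wy": 0, "wz": 0, "gripper": 0.4},
  {"tx": 12, "ty": 0, "tz": 12, "wx": 0, "wy": 0, "wz": 0, "gripper": 0.4},
  {"tx": 15.5, "ty": 0, "tz": 16.5, "wx": 0, "wy": 0, "wz": 0, "gripper": 0.4},
  {"tx": 18.5, "ty": 0, "tz": 21.5, "wx": 0, "wy": 0, "wz": 0, "gripper": 0.4},
])

```text
time: 3.53
position: [0.4232, 0.1335, 0.0412]
tool_rot: [0.375, -3.118, 0.0]
ft_force: [1.1, 0.4, -0.9]
grip_width: 0.4
grip_force: 0.4
```

```bash
python3 - <<'E'
from h import *
im=vision.get_image("side");a=im["color"][110:270,240:390]
im=vision.get_image("scene");b=im["color"][130:290,250:400]
cv2.imwrite("pics/s2.png",cv2.resize(np.hstack([a,b]),None,fx=2.6,fy=2.6,interpolation=cv2.INTER_CUBIC))
E
```

```text
(no output)
```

View pics/s2.png

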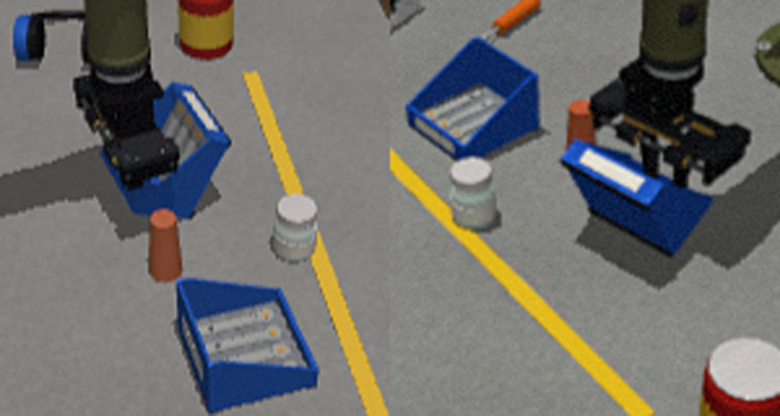

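```bash
python3 - <<'E'
from h import *
import pickle
from scipy.optimize import least_squares
S=pickle.load(open("scene0.pkl","rb"));D=pickle.load(open("side0.pkl","rb"))
s=lambda u,v:((u-390)/2.6+250,v/2.6+130); d=lambda u,v:(u/2.6+240,v/2.6+110)
C=[(S,(.13,.065,0),s(645,203)),(S,(.13,-.065,0),s(562,157)),(S,(.13,.065,.032),s(663,178)),(S,(0,.065,0),s(670,253)),(S,(0,.065,.09),s(711,197)),
(D,(.13,-.065,0),d(229,142)),(D,(.13,.065,0),d(183,85)),(D,(0,-.065,0),d(190,216))]
def w(p,q):
    x=q[0]*np.cos(p[3])-q[2]*np.sin(p[3]);z=q[0]*np.sin(p[3])+q[2]*np.cos(p[3]);c,si=np.cos(p[2]),np.sin(p[2])
    return p[0]+c*x-si*q[1],p[1]+si*x+c*q[1],z
f=lambda p:np.concatenate([np.subtract(proj(i,w(p,q)),z) for i,q,z in C])
r=least_squares(f,[.484,.146,.242,1.05],loss="soft_l1");print(r.x.round(3),np.degrees(r.x[3]),"far z",.13*np.sin(r.x[3]));print(f(r.x).round(1))
E
```

```text
[0.479 0.139 0.269 1.134] 64.9791160414088 far z 0.11779997906086984
[ 0.8 -0.6 -1.4 -0.1 -0.1  0.6  0.2  0.3  0.  -0.2 -0.6 -0.5  0.6 -0.2
 -0.   1.2]
```

Both views show the bin at about 65°, with the underside in the scene view plain blue around crop (610,200). So the left bin is the plain one. I'll hold briefly, then lower it.

Call:
jog_arm([
  {"tx": 0, "ty": 0, "tz": 0, "wx": 0, "wy": 0, "wz": 0, "gripper": 0.4},
  {"tx": 0, "ty": 0, "tz": 0, "wx": 0, "wy": 0, "wz": 0, "gripper": 0.4},
  {"tx": 0, "ty": 0, "tz": 0, "wx": 0, "wy": 0, "wz": 0, "gripper": 0.4},
  {"tx": -3, "ty": 0, "tz": -5, "wx": 0, "wy": 0, "wz": 0, "gripper": 0.4},
  {"tx": -6.5, "ty": 0, "tz": -9.5, "wx": 0, "wy": 0, "wz": 0, "gripper": 0.4},
])

```text
time: 4.05
position: [0.4306, 0.1354, 0.0519]
tool_rot: [-0.375, 3.119, 0.0]
ft_force: [-0.3, -0.1, 2.2]
grip_width: 0.4
grip_force: 0.7
```

Call:
jog_arm([
  {"tx": -3.5, "ty": 0, "tz": -4, "wx": 0, "wy": 0, "wz": 0, "gripper": 0.4},
  {"tx": -7.5, "ty": 0, "tz": -8, "wx": 0, "wy": 0, "wz": 0, "gripper": 0.4},
  {"tx": -12, "ty": 0, "tz": -12, "wx": 0, "wy": 0, "wz": 0, "gripper": 0.4},
  {"tx": -16.5, "ty": 0, "tz": -15.5, "wx": 0, "wy": 0, "wz": 0, "gripper": 0.4},
  {"tx": -21, "ty": 0, "tz": -18.5, "wx": 0, "wy": 0, "wz": 0, "gripper": 0.4},
])

```text
time: 4.47
position: [0.4521, 0.1407, 0.0707]
tool_rot: [-0.375, 3.117, 0.001]
ft_force: [2.9, 0.4, 1.1]
grip_width: 0.398
grip_force: 1.2
```

Call:
jog_arm([
  {"tx": -5, "ty": 0, "tz": -2.5, "wx": 0, "wy": 0, "wz": 0, "gripper": 0.4},
  {"tx": -10, "ty": 0, "tz": -5, "wx": 0, "wy": 0, "wz": 0, "gripper": 0.4},
  {"tx": -15.5, "ty": 0, "tz": -7, "wx": 0, "wy": 0, "wz": 0, "gripper": 0.4},
  {"tx": -21, "ty": 0, "tz": -8.5, "wx": 0, "wy": 0, "wz": 0, "gripper": 0.4},
  {"tx": -26.5, "ty": 0, "tz": -10, "wx": 0, "wy": 0, "wz": 0, "gripper": 0.4},
])

```text
time: 4.88
position: [0.4774, 0.1469, 0.0802]
tool_rot: [-0.375, 3.118, 0.0]
ft_force: [2.6, 0.7, 2.0]
grip_width: 0.405
grip_force: 1.6
```

Call:
jog_arm([
  {"tx": -4, "ty": 0, "tz": -1, "wx": 0, "wy": 0, "wz": 0, "gripper": 0.4},
  {"tx": -8, "ty": 0, "tz": -2, "wx": 0, "wy": 0, "wz": 0, "gripper": 0.4},
  {"tx": -12, "ty": 0, "tz": -2.5, "wx": 0, "wy": 0, "wz": 0, "gripper": 0.4},
  {"tx": -16, "ty": 0, "tz": -3, "wx": 0, "wy": 0, "wz": 0, "gripper": 0.4},
  {"tx": -20, "ty": 0, "tz": -3, "wx": 0, "wy": 0, "wz": 0, "gripper": 0.4},
])

```text
time: 5.3
position: [0.4948, 0.1509, 0.0821]
tool_rot: [0.375, -3.116, 0.001]
ft_force: [0.1, 0.1, -0.6]
grip_width: 0.401
grip_force: 0.0
```

Call:
jog_arm([
  {"tx": -5, "ty": 0, "tz": 0, "wx": 0, "wy": 0, "wz": 0, "gripper": 0.4},
  {"tx": -10, "ty": 0, "tz": -10, "wx": 0, "wy": 0, "wz": 0, "gripper": 0.4},
  {"tx": -10, "ty": 0, "tz": -45, "wx": 0, "wy": 0, "wz": 0, "gripper": 0.4},
  {"tx": -10, "ty": 0, "tz": -80, "wx": 0, "wy": 0, "wz": 0, "gripper": 0.4},
  {"tx": -10, "ty": 0, "tz": -100, "wx": 0, "wy": 0, "wz": 0, "gripper": 0.4},
])

```text
time: 5.72
position: [0.507, 0.1539, 0.1869]
tool_rot: [-0.374, 3.116, 0.002]
ft_force: [1.5, -0.5, 0.2]
grip_width: 0.402
grip_force: 0.0
```

Call:
jog_arm([
  {"tx": 9, "ty": -31, "tz": 0, "wx": 0, "wy": 0, "wz": 0, "gripper": 0.4},
  {"tx": 19, "ty": -61, "tz": 0, "wx": 0, "wy": 0, "wz": 0, "gripper": 0.4},
  {"tx": 28, "ty": -92, "tz": 0, "wx": 0, "wy": 0, "wz": 0, "gripper": 0.4},
  {"tx": 38, "ty": -122, "tz": 0, "wx": 0, "wy": 0, "wz": 0, "gripper": 0.4},
  {"tx": 47, "ty": -153, "tz": 0, "wx": 0, "wy": 0, "wz": 0, "gripper": 0.4},
])

```text
time: 6.13
position: [0.4959, -0.0075, 0.1836]
tool_rot: [-0.376, 3.119, 0.001]
ft_force: [0.2, -0.9, -0.2]
grip_width: 0.403
grip_force: 0.0
```

Call:
jog_arm([
  {"tx": 9, "ty": -31, "tz": 0, "wx": 0, "wy": 0, "wz": 0.03, "gripper": 0.4},
  {"tx": 19, "ty": -61, "tz": 0, "wx": 0, "wy": 0, "wz": 0.06, "gripper": 0.4},
  {"tx": 28, "ty": -92, "tz": 0, "wx": 0, "wy": 0, "wz": 0.09, "gripper": 0.4},
  {"tx": 38, "ty": -122, "tz": 0, "wx": 0, "wy": 0, "wz": 0.11, "gripper": 0.4},
  {"tx": 47, "ty": -153, "tz": 0, "wx": 0, "wy": 0, "wz": 0.131, "gripper": 0.4},
])

```text
time: 6.55
position: [0.4865, -0.1674, 0.1837]
tool_rot: [-0.169, 3.136, 0.001]
ft_force: [0.7, -0.1, 0.8]
grip_width: 0.398
grip_force: 0.0
```

```bash
python3 - <<'E'
from h import *
im=vision.get_image("side");a=im["color"][110:290,240:440].copy()
im=vision.get_image("wrist");c=im["color"].copy()
for p in [(.4505,-.1045,.09),(.4649,-.2337,.09),(.4577,-.1691,.09)]:
    u,v=proj(im,p);print(round(u),round(v));cv2.circle(c,(int(u),int(v)),4,(0,0,255),1)
cv2.imwrite("pics/w2.png",np.hstack([cv2.resize(c[100:320,160:480],(436,300)),cv2.resize(a,(333,300))]))
E
```

```text
403 174
262 176
332 175
```

View pics/w2.png

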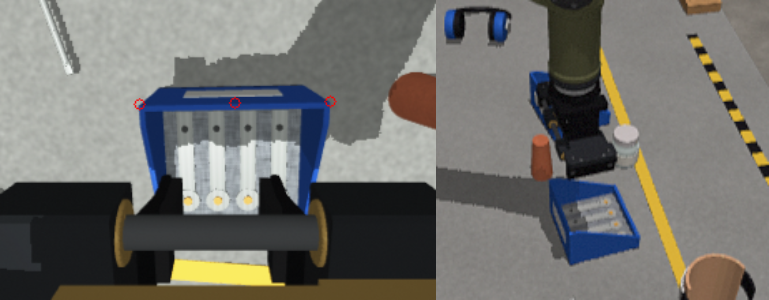

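```bash
python3 - <<'E'
from h import *
s=ctrl.get_state();p=s["position"];d=p[:2]-[.4577,-.1691];c,n=np.cos(.111),np.sin(.111)
print(p.round(4),"bin x,y",(c*d[0]+n*d[1]).round(4),(-n*d[0]+c*d[1]).round(4),s["tool_rot"])
E
```

```text
[ 0.4856 -0.1726  0.184 ] bin x,y 0.0273 -0.0066 [-0.15512062  3.13727126 -0.00440394]
```

The left bin stands flat again. The right bin's wall top sits at the red marks (140,104)–(330,101) in the left crop, with the tool about 6 mm too far right. Correcting while descending.

Call:
jog_arm([
  {"tx": 0, "ty": 3, "tz": 30, "wx": 0, "wy": 0, "wz": -0.012, "gripper": 0.4},
  {"tx": 0, "ty": 6, "tz": 65, "wx": 0, "wy": 0, "wz": -0.012, "gripper": 0.4},
  {"tx": 0, "ty": 6, "tz": 95, "wx": 0, "wy": 0, "wz": -0.012, "gripper": 0.4},
  {"tx": 2, "ty": 6, "tz": 102, "wx": 0, "wy": 0, "wz": -0.012, "gripper": 0.4},
  {"tx": 8, "ty": 6, "tz": 102, "wx": 0, "wy": 0, "wz": -0.012, "gripper": 0.4},
])

```text
time: 7.07
position: [0.4769, -0.16, 0.0793]
tool_rot: [0.191, -3.131, -0.0]
ft_force: [0.4, -0.2, 0.3]
grip_width: 0.398
grip_force: 0.0
```

Call:
jog_arm([
  {"tx": 3, "ty": 0, "tz": 0, "wx": 0, "wy": 0, "wz": 0, "gripper": 0.4},
  {"tx": 5, "ty": 0, "tz": 0, "wx": 0, "wy": 0, "wz": 0, "gripper": 0.4},
  {"tx": 7, "ty": 0, "tz": 0, "wx": 0, "wy": 0, "wz": 0, "gripper": 0.4},
  {"tx": 9, "ty": 0, "tz": 0, "wx": 0, "wy": 0, "wz": 0, "gripper": 0.4},
  {"tx": 11, "ty": 0, "tz": 0, "wx": 0, "wy": 0, "wz": 0, "gripper": 0.4},
])

```text
time: 7.48
position: [0.4699, -0.1624, 0.0828]
tool_rot: [-0.189, 3.13, -0.001]
ft_force: [4.9, 0.9, 2.5]
grip_width: 0.394
grip_force: 2.0
```

Call:
jog_arm([
  {"tx": 4, "ty": 0, "tz": 0.5, "wx": 0, "wy": 0, "wz": 0, "gripper": 0.4},
  {"tx": 9, "ty": 0, "tz": 1.5, "wx": 0, "wy": 0, "wz": 0, "gripper": 0.4},
  {"tx": 14.5, "ty": 0, "tz": 3, "wx": 0, "wy": 0, "wz": 0, "gripper": 0.4},
  {"tx": 20, "ty": 0, "tz": 4, "wx": 0, "wy": 0, "wz": 0, "gripper": 0.4},
  {"tx": 25.5, "ty": 0, "tz": 6, "wx": 0, "wy": 0, "wz": 0, "gripper": 0.4},
])

```text
time: 7.9
position: [0.4411, -0.1655, 0.0747]
tool_rot: [0.189, -3.136, -0.0]
ft_force: [1.8, 0.2, 3.2]
grip_width: 0.402
grip_force: 1.8
```

Call:
jog_arm([
  {"tx": 5.5, "ty": 0, "tz": 1.5, "wx": 0, "wy": 0, "wz": 0, "gripper": 0.4},
  {"tx": 10.5, "ty": 0, "tz": 4, "wx": 0, "wy": 0, "wz": 0, "gripper": 0.4},
  {"tx": 15.5, "ty": 0, "tz": 7, "wx": 0, "wy": 0, "wz": 0, "gripper": 0.4},
  {"tx": 20.5, "ty": 0, "tz": 10, "wx": 0, "wy": 0, "wz": 0, "gripper": 0.4},
  {"tx": 25, "ty": 0, "tz": 13.5, "wx": 0, "wy": 0, "wz": 0, "gripper": 0.4},
])

```text
time: 8.32
position: [0.4163, -0.1683, 0.0607]
tool_rot: [0.189, -3.135, -0.0]
ft_force: [2.4, -0.9, 0.9]
grip_width: 0.398
grip_force: 1.1
```

Call:
jog_arm([
  {"tx": 4.5, "ty": 0, "tz": 3.5, "wx": 0, "wy": 0, "wz": 0, "gripper": 0.4},
  {"tx": 8.5, "ty": 0, "tz": 8, "wx": 0, "wy": 0, "wz": 0, "gripper": 0.4},
  {"tx": 12, "ty": 0, "tz": 12, "wx": 0, "wy": 0, "wz": 0, "gripper": 0.4},
  {"tx": 15.5, "ty": 0, "tz": 16.5, "wx": 0, "wy": 0, "wz": 0, "gripper": 0.4},
  {"tx": 18.5, "ty": 0, "tz": 21.5, "wx": 0, "wy": 0, "wz": 0, "gripper": 0.4},
])

```text
time: 8.73
position: [0.398, -0.1703, 0.0391]
tool_rot: [0.189, -3.135, -0.001]
ft_force: [0.5, 0.0, 0.3]
grip_width: 0.4
grip_force: 0.4
```

```bash
python3 - <<'E'
from h import *
im=vision.get_image("side");a=im["color"][110:270,240:390]
im=vision.get_image("scene");b=im["color"][100:260,220:370]
cv2.imwrite("pics/s3.png",cv2.resize(np.hstack([a,b]),None,fx=2.6,fy=2.6,interpolation=cv2.INTER_CUBIC))
E
```

```text
(no output)
```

View pics/s3.png

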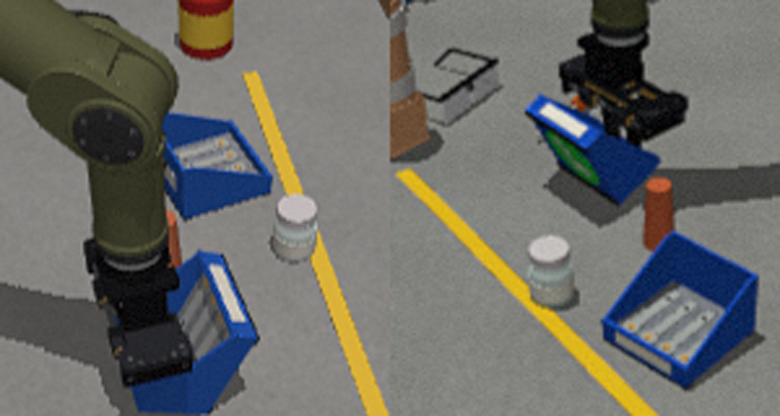

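The green disc shows at crop (570,160), so the right bin is the stamped one. A quick check of its angle.

```bash
python3 - <<'E'
from h import *
import pickle
from scipy.optimize import least_squares
S=pickle.load(open("scene0.pkl","rb"));D=pickle.load(open("side0.pkl","rb"))
s=lambda u,v:((u-390)/2.6+220,v/2.6+100); d=lambda u,v:(u/2.6+240,v/2.6+110)
C=[(S,(.13,.065,0),s(587,147)),(S,(.13,-.065,0),s(527,105)),(S,(.13,-.065,.032),s(542,95)),(S,(.13,.065,.032),s(603,128)),(S,(0,.065,0),s(619,203)),(S,(0,.065,.09),s(661,157)),
(D,(.13,-.065,0),d(258,338)),(D,(.13,.065,0),d(221,256)),(D,(.13,-.065,.032),d(233,336)),(D,(0,-.065,0),d(205,413))]
def w(p,q):
    x=q[0]*np.cos(p[3])-q[2]*np.sin(p[3]);z=q[0]*np.sin(p[3])+q[2]*np.cos(p[3]);c,si=np.cos(p[2]),np.sin(p[2])
    return p[0]+c*x-si*q[1],p[1]+si*x+c*q[1],z
f=lambda p:np.concatenate([np.subtract(proj(i,w(p,q)),z) for i,q,z in C])
r=least_squares(f,[.4577,-.169,.11,1.05],loss="soft_l1");print(r.x.round(3),np.degrees(r.x[3]),.13*np.sin(r.x[3]));print(f(r.x).round(1))
E
```

```text
[ 0.452 -0.173  0.146  1.123] 64.3707264803763 0.11720951420872416
[-0.6  0.3 -1.6  1.8 -1.3 -0.7 -0.5  0.9  0.   0.1  0.2  0.1 -1.1 -0.2
 -2.1 -1.  -1.2  0.1  0.3  0.9]
```

Call:
jog_arm([
  {"tx": 0, "ty": 0, "tz": 0, "wx": 0, "wy": 0, "wz": 0, "gripper": 0.4},
  {"tx": 0, "ty": 0, "tz": 0, "wx": 0, "wy": 0, "wz": 0, "gripper": 0.4},
  {"tx": 0, "ty": 0, "tz": 0, "wx": 0, "wy": 0, "wz": 0, "gripper": 0.4},
  {"tx": -3, "ty": 0, "tz": -5, "wx": 0, "wy": 0, "wz": 0, "gripper": 0.4},
  {"tx": -6.5, "ty": 0, "tz": -9.5, "wx": 0, "wy": 0, "wz": 0, "gripper": 0.4},
])

```text
time: 9.25
position: [0.4056, -0.1696, 0.0498]
tool_rot: [-0.189, 3.136, 0.0]
ft_force: [0.9, -0.2, 2.4]
grip_width: 0.397
grip_force: 0.8
```

Call:
jog_arm([
  {"tx": -3.5, "ty": 0, "tz": -4, "wx": 0, "wy": 0, "wz": 0, "gripper": 0.4},
  {"tx": -7.5, "ty": 0, "tz": -8, "wx": 0, "wy": 0, "wz": 0, "gripper": 0.4},
  {"tx": -12, "ty": 0, "tz": -12, "wx": 0, "wy": 0, "wz": 0, "gripper": 0.4},
  {"tx": -16.5, "ty": 0, "tz": -15.5, "wx": 0, "wy": 0, "wz": 0, "gripper": 0.4},
  {"tx": -21, "ty": 0, "tz": -18.5, "wx": 0, "wy": 0, "wz": 0, "gripper": 0.4},
])

```text
time: 9.67
position: [0.4277, -0.1671, 0.0687]
tool_rot: [-0.19, 3.134, -0.001]
ft_force: [2.7, 0.6, 1.2]
grip_width: 0.402
grip_force: 1.5
```

Call:
jog_arm([
  {"tx": -5, "ty": 0, "tz": -2.5, "wx": 0, "wy": 0, "wz": 0, "gripper": 0.4},
  {"tx": -10, "ty": 0, "tz": -5, "wx": 0, "wy": 0, "wz": 0, "gripper": 0.4},
  {"tx": -15.5, "ty": 0, "tz": -7, "wx": 0, "wy": 0, "wz": 0, "gripper": 0.4},
  {"tx": -21, "ty": 0, "tz": -8.5, "wx": 0, "wy": 0, "wz": 0, "gripper": 0.4},
  {"tx": -26.5, "ty": 0, "tz": -10, "wx": 0, "wy": 0, "wz": 0, "gripper": 0.4},
])

```text
time: 10.08
position: [0.4537, -0.1639, 0.0782]
tool_rot: [-0.19, 3.135, -0.0]
ft_force: [4.0, -0.1, 1.6]
grip_width: 0.398
grip_force: 1.9
```

Call:
jog_arm([
  {"tx": -4, "ty": 0, "tz": -1, "wx": 0, "wy": 0, "wz": 0, "gripper": 0.4},
  {"tx": -8, "ty": 0, "tz": -2, "wx": 0, "wy": 0, "wz": 0, "gripper": 0.4},
  {"tx": -12, "ty": 0, "tz": -2.5, "wx": 0, "wy": 0, "wz": 0, "gripper": 0.4},
  {"tx": -16, "ty": 0, "tz": -3, "wx": 0, "wy": 0, "wz": 0, "gripper": 0.4},
  {"tx": -20, "ty": 0, "tz": -3, "wx": 0, "wy": 0, "wz": 0, "gripper": 0.4},
])

```text
time: 10.5
position: [0.4709, -0.1615, 0.08]
tool_rot: [0.189, -3.133, -0.001]
ft_force: [-0.2, -0.5, -0.5]
grip_width: 0.396
grip_force: 0.0
```

Call:
jog_arm([
  {"tx": -5, "ty": 0, "tz": 0, "wx": 0, "wy": 0, "wz": 0, "gripper": 0.4},
  {"tx": -10, "ty": 0, "tz": -10, "wx": 0, "wy": 0, "wz": 0, "gripper": 0.4},
  {"tx": -10, "ty": 0, "tz": -45, "wx": 0, "wy": 0, "wz": 0, "gripper": 0.4},
  {"tx": -10, "ty": 0, "tz": -80, "wx": 0, "wy": 0, "wz": 0, "gripper": 0.4},
  {"tx": -10, "ty": 0, "tz": -100, "wx": 0, "wy": 0, "wz": 0, "gripper": 0.4},
])

```text
time: 10.92
position: [0.4835, -0.1611, 0.1847]
tool_rot: [-0.188, 3.133, -0.001]
ft_force: [0.7, -0.3, -0.8]
grip_width: 0.399
grip_force: 0.0
```

```bash
python3 - <<'E'
from h import *
for n in("side","scene"):
    im=vision.get_image(n)
    for t in("ankle_brace","rivet_jar","bin_stamped","dispatch"):
        for r in vision.spot_in(n,t)[:2]:
            b=r["bbox"];print(n,t,round(r["conf"],2),np.round(b),"bottom-mid",onz(im,(b[0]+b[2])/2,b[3]).round(3)[:2])
    if n=="side": print("brace pts",[onz(im,u,v).round(3)[:2] for u,v in((383,332),(408,370),(433,362),(425,330),(384,312))])
    c=im["color"].astype(int);y=(c[...,2]>150)&(c[...,1]>110)&(c[...,0]<80)
    P=np.array([onz(im,u,v)[:2] for v,u in np.argwhere(y)]) 
    for yy in np.arange(-.3,.31,.1):
        q=P[(abs(P[:,1]-yy)<.01)&(P[:,0]>.6)&(P[:,0]<.95),0]; a=q[q<.72];bb=q[q>.8]
        if len(a): print(round(yy,1),"line far",a.max().round(3),"stripe near",bb.min().round(3) if len(bb) else None)
E
```

```text
side ankle_brace 0.62 [378. 263. 435. 371.] bottom-mid [ 0.618 -0.566]
side rivet_jar 0.85 [346. 187. 364. 211.] bottom-mid [ 0.621 -0.027]
side bin_stamped 0.76 [305. 218. 360. 271.] bottom-mid [ 0.498 -0.249]
side dispatch 0.94 [335. 132. 480. 281.] bottom-mid [ 0.705 -0.321]
side dispatch 0.22 [295. 155. 342. 185.] bottom-mid [0.522 0.119]
brace pts [array([ 0.59 , -0.458]), array([ 0.622, -0.564]), array([ 0.689, -0.556]), array([ 0.7  , -0.473]), array([ 0.609, -0.404])]
-0.3 line far 0.652 stripe near 0.885
-0.2 line far 0.663 stripe near 0.884
-0.1 line far 0.661 stripe near 0.882
0.0 line far 0.659 stripe near 0.88
0.1 line far 0.657 stripe near 0.879
0.2 line far 0.656 stripe near 0.879
0.3 line far 0.653 stripe near 0.876
scene ankle_brace 0.95 [195.  98. 235. 159.] bottom-mid [ 0.665 -0.42 ]
scene rivet_jar 0.61 [274. 194. 288. 217.] bottom-mid [0.632 0.018]
scene bin_stamped 0.61 [258. 146. 307. 191.] bottom-mid [ 0.556 -0.099]
scene dispatch 0.75 [163. 164. 349. 337.] bottom-mid [0.917 0.37 ]
-0.3 line far 0.662 stripe near 0.885
-0.2 line far 0.662 stripe near 0.883
-0.1 line far 0.66 stripe near 0.882
0.0 line far 0.657 stripe near 0.88
0.1 line far 0.657 stripe near 0.878
0.2 line far 0.657 stripe near 0.876
0.3 line far 0.654 stripe near 0.875
```

Call:
jog_arm([
  {"tx": 30, "ty": -2, "tz": 0, "wx": 0, "wy": 0, "wz": 0, "gripper": 0.8},
  {"tx": 57, "ty": -5, "tz": 20, "wx": 0, "wy": 0, "wz": 0, "gripper": 0.8},
  {"tx": 57, "ty": -5, "tz": 60, "wx": 0, "wy": 0, "wz": 0, "gripper": 0.8},
  {"tx": 57, "ty": -5, "tz": 80, "wx": 0, "wy": 0, "wz": 0, "gripper": 0.8},
  {"tx": 57, "ty": -5, "tz": 80, "wx": 0, "wy": 0, "wz": 0, "gripper": 0.8},
])

```text
time: 11.83
position: [0.4222, -0.1712, 0.0968]
tool_rot: [0.187, -3.128, -0.003]
ft_force: [-0.9, 0.4, 0.5]
grip_width: 0.693
grip_force: 0.0
```

Call:
jog_arm([
  {"tx": 0, "ty": 0, "tz": 20, "wx": 0, "wy": 0, "wz": 0, "gripper": 0.8},
  {"tx": 0, "ty": 0, "tz": 40, "wx": 0, "wy": 0, "wz": 0, "gripper": 0.8},
  {"tx": 0, "ty": 0, "tz": 60, "wx": 0, "wy": 0, "wz": 0, "gripper": 0.8},
  {"tx": -5, "ty": 0, "tz": 62, "wx": 0, "wy": 0, "wz": 0, "gripper": 0.8},
  {"tx": -12, "ty": 0, "tz": 62, "wx": 0, "wy": 0, "wz": 0, "gripper": 0.8},
])

```text
time: 12.25
position: [0.4376, -0.1706, 0.0387]
tool_rot: [0.189, -3.133, -0.001]
ft_force: [-11.0, 0.6, 5.0]
grip_width: 0.797
grip_force: 3.8
```

Call:
jog_arm([
  {"tx": -5, "ty": 0, "tz": 0, "wx": 0, "wy": 0, "wz": 0, "gripper": 0.8},
  {"tx": -10, "ty": 0, "tz": 0, "wx": 0, "wy": 0, "wz": 0, "gripper": 0.8},
  {"tx": -15, "ty": 0, "tz": 0, "wx": 0, "wy": 0, "wz": 0, "gripper": 0.8},
  {"tx": -20, "ty": 0, "tz": 0, "wx": 0, "wy": 0, "wz": 0, "gripper": 0.8},
  {"tx": -25, "ty": 0, "tz": 0, "wx": 0, "wy": 0, "wz": 0, "gripper": 0.8},
])

```text
time: 12.67
position: [0.4626, -0.1681, 0.0396]
tool_rot: [0.189, -3.134, -0.001]
ft_force: [-6.7, -0.3, 4.5]
grip_width: 0.802
grip_force: 3.5
```

Call:
jog_arm([
  {"tx": -8, "ty": 0, "tz": 0, "wx": 0, "wy": 0, "wz": 0, "gripper": 0.8},
  {"tx": -16, "ty": 0, "tz": 0, "wx": 0, "wy": 0, "wz": 0, "gripper": 0.8},
  {"tx": -24, "ty": 0, "tz": 0, "wx": 0, "wy": 0, "wz": 0, "gripper": 0.8},
  {"tx": -32, "ty": 0, "tz": 0, "wx": 0, "wy": 0, "wz": 0, "gripper": 0.8},
  {"tx": -40, "ty": 0, "tz": 0, "wx": 0, "wy": 0, "wz": 0, "gripper": 0.8},
])

```text
time: 13.08
position: [0.5025, -0.1633, 0.0395]
tool_rot: [0.189, -3.134, -0.001]
ft_force: [-7.4, -1.2, 5.9]
grip_width: 0.802
grip_force: 4.0
```

Call:
jog_arm([
  {"tx": -8, "ty": 0, "tz": 0, "wx": 0, "wy": 0, "wz": 0, "gripper": 0.8},
  {"tx": -16, "ty": 0, "tz": 0, "wx": 0, "wy": 0, "wz": 0, "gripper": 0.8},
  {"tx": -24, "ty": 0, "tz": 0, "wx": 0, "wy": 0, "wz": 0, "gripper": 0.8},
  {"tx": -32, "ty": 0, "tz": 0, "wx": 0, "wy": 0, "wz": 0, "gripper": 0.8},
  {"tx": -40, "ty": 0, "tz": 0, "wx": 0, "wy": 0, "wz": 0, "gripper": 0.8},
])

```text
time: 13.5
position: [0.5423, -0.1585, 0.0395]
tool_rot: [0.189, -3.134, -0.0]
ft_force: [-7.4, -0.7, 5.6]
grip_width: 0.796
grip_force: 3.8
```

Call:
jog_arm([
  {"tx": -8, "ty": 0, "tz": 0, "wx": 0, "wy": 0, "wz": 0, "gripper": 0.8},
  {"tx": -16, "ty": 0, "tz": 0, "wx": 0, "wy": 0, "wz": 0, "gripper": 0.8},
  {"tx": -24, "ty": 0, "tz": 0, "wx": 0, "wy": 0, "wz": 0, "gripper": 0.8},
  {"tx": -32, "ty": 0, "tz": 0, "wx": 0, "wy": 0, "wz": 0, "gripper": 0.8},
  {"tx": -40, "ty": 0, "tz": 0, "wx": 0, "wy": 0, "wz": 0, "gripper": 0.8},
])

```text
time: 13.92
position: [0.5821, -0.1537, 0.0395]
tool_rot: [0.189, -3.135, -0.0]
ft_force: [-7.4, -1.7, 4.8]
grip_width: 0.804
grip_force: 3.7
```

Call:
jog_arm([
  {"tx": -8, "ty": 0, "tz": 0, "wx": 0, "wy": 0, "wz": 0, "gripper": 0.8},
  {"tx": -16, "ty": 0, "tz": 0, "wx": 0, "wy": 0, "wz": 0, "gripper": 0.8},
  {"tx": -24, "ty": 0, "tz": 0, "wx": 0, "wy": 0, "wz": 0, "gripper": 0.8},
  {"tx": -32, "ty": 0, "tz": 0, "wx": 0, "wy": 0, "wz": 0, "gripper": 0.8},
  {"tx": -40, "ty": 0, "tz": 0, "wx": 0, "wy": 0, "wz": 0, "gripper": 0.8},
])

```text
time: 14.33
position: [0.6218, -0.1488, 0.0395]
tool_rot: [0.189, -3.135, -0.0]
ft_force: [-7.1, -0.2, 5.0]
grip_width: 0.798
grip_force: 3.5
```

Call:
jog_arm([
  {"tx": -8, "ty": 0, "tz": 0, "wx": 0, "wy": 0, "wz": 0, "gripper": 0.8},
  {"tx": -16, "ty": 0, "tz": 0, "wx": 0, "wy": 0, "wz": 0, "gripper": 0.8},
  {"tx": -24, "ty": 0, "tz": 0, "wx": 0, "wy": 0, "wz": 0, "gripper": 0.8},
  {"tx": -32, "ty": 0, "tz": 0, "wx": 0, "wy": 0, "wz": 0, "gripper": 0.8},
  {"tx": -40, "ty": 0, "tz": 0, "wx": 0, "wy": 0, "wz": 0, "gripper": 0.8},
])

```text
time: 14.75
position: [0.6616, -0.1439, 0.0395]
tool_rot: [0.189, -3.135, -0.0]
ft_force: [-6.4, -1.2, 5.3]
grip_width: 0.8
grip_force: 3.4
```

```bash
python3 - <<'E'
from h import *
im=vision.get_image("side");a=im["color"][130:290,290:440]
im=vision.get_image("scene");b=im["color"][120:280,150:300]
cv2.imwrite("pics/s4.png",cv2.resize(np.hstack([a,b]),None,fx=2.6,fy=2.6,interpolation=cv2.INTER_CUBIC))
print(ctrl.get_state()["position"])
E
```

```text
[ 0.66368796 -0.14325575  0.03942938]
```

View pics/s4.png

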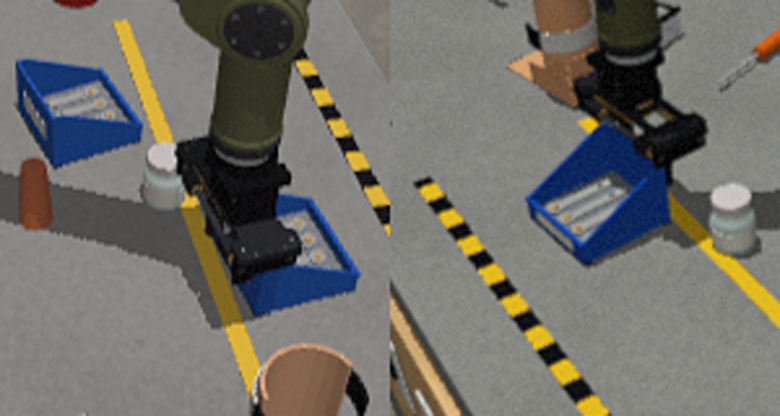

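The stamped bin now straddles the far side of the yellow line, flat and square to the push. Its base corners show at crop (669,215) and (587,263) in the scene view, and at (252,312) and (356,288) in the side view.

```bash
python3 - <<'E'
from h import *
import pickle
S=pickle.load(open("scene0.pkl","rb"));D=pickle.load(open("side0.pkl","rb"))
s=lambda u,v:onz(S,(u-390)/2.6+150,v/2.6+120).round(3); d=lambda u,v:onz(D,u/2.6+290,v/2.6+130).round(3)
print("nearL",s(669,217),"farL",s(587,265),"nearR",d(252,314),"farR",d(356,288))
E
```

```text
nearL [ 0.662 -0.087  0.   ] farL [ 0.791 -0.063  0.   ] nearR [ 0.678 -0.207  0.   ] farR [ 0.812 -0.192  0.   ]
```

Call:
jog_arm([
  {"tx": -8, "ty": 0, "tz": 0, "wx": 0, "wy": 0, "wz": 0, "gripper": 0.8},
  {"tx": -16, "ty": 0, "tz": 0, "wx": 0, "wy": 0, "wz": 0, "gripper": 0.8},
  {"tx": -24, "ty": 0, "tz": 0, "wx": 0, "wy": 0, "wz": 0, "gripper": 0.8},
  {"tx": -32, "ty": 0, "tz": 0, "wx": 0, "wy": 0, "wz": 0, "gripper": 0.8},
  {"tx": -38, "ty": 0, "tz": 0, "wx": 0, "wy": 0, "wz": 0, "gripper": 0.8},
])

```text
time: 15.27
position: [0.6991, -0.1392, 0.0392]
tool_rot: [0.189, -3.135, -0.0]
ft_force: [-5.6, -1.0, 3.9]
grip_width: 0.799
grip_force: 3.3
```

Call:
jog_arm([
  {"tx": 0, "ty": 0, "tz": 0, "wx": 0, "wy": 0, "wz": 0, "gripper": 0.8},
  {"tx": 5, "ty": 0, "tz": 0, "wx": 0, "wy": 0, "wz": 0, "gripper": 0.8},
  {"tx": 20, "ty": 0, "tz": 0, "wx": 0, "wy": 0, "wz": 0, "gripper": 0.8},
  {"tx": 50, "ty": 0, "tz": -10, "wx": 0, "wy": 0, "wz": 0, "gripper": 0.8},
  {"tx": 80, "ty": 0, "tz": -30, "wx": 0, "wy": 0, "wz": 0, "gripper": 0.8},
])

```text
time: 15.68
position: [0.6178, -0.1472, 0.0664]
tool_rot: [0.192, -3.132, -0.001]
ft_force: [-1.1, -0.3, -0.2]
grip_width: 0.8
grip_force: 0.0
```

Call:
jog_arm([
  {"tx": 20, "ty": 0, "tz": -30, "wx": 0, "wy": 0, "wz": 0, "gripper": 0.8},
  {"tx": 40, "ty": 0, "tz": -60, "wx": 0, "wy": 0, "wz": 0, "gripper": 0.8},
  {"tx": 60, "ty": 0, "tz": -90, "wx": 0, "wy": 0, "wz": 0, "gripper": 0.8},
  {"tx": 80, "ty": 0, "tz": -110, "wx": 0, "wy": 0, "wz": 0, "gripper": 0.8},
  {"tx": 80, "ty": 0, "tz": -110, "wx": 0, "wy": 0, "wz": 0, "gripper": 0.8},
])

```text
time: 16.1
position: [0.5401, -0.1604, 0.1839]
tool_rot: [-0.185, 3.127, 0.002]
ft_force: [0.4, -1.8, -0.1]
grip_width: 0.8
grip_force: 0.0
```

```bash
python3 - <<'E'
from h import *
im=vision.get_image("side");a=im["color"][110:280,270:440]
im=vision.get_image("scene");b=im["color"][120:290,190:360]
cv2.imwrite("pics/s5.png",cv2.resize(np.hstack([a,b]),(782,391),interpolation=cv2.INTER_CUBIC))
E
```

```text
(no output)
```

View pics/s5.png

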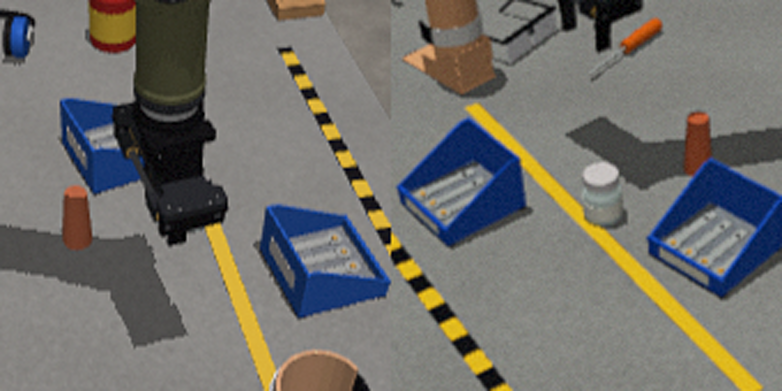

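The stamped bin lies flat between the yellow line and the striped tape: its base corners in the side view are about (302,315) and (388,292). The plain bin stands in its old place and the bystanders look undisturbed. Handing in.

```bash
python3 -c "
from bench import ctrl
print(ctrl.close_job())"
```

```text
the job is handed in; nothing more can be done
None
```

I tipped both bins to about 65° and lowered them flat, then pushed the stamped one (the right-hand bin) fully over the dispatch line and short of the striped tape. The plain bin is back in its place, and I handed the job in at about 16 s; the hand-in returned no verdict.

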